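# Open the ratchet clamp for the chess box

### The arm

A 6-joint arm with a two-finger parallel gripper is mounted at the origin on the work surface. World frame = base frame: x ahead of the robot, y to its left, z up, the work surface at z = 0. Lengths are in m, angles in degrees, forces in N, time in s.
With the tool pointing down it reaches from about 0.3 to 0.75 m from the base axis. Payload 8.5 kg.
Tool frame: the origin (TCP) lies on the centre line of the jaws, within the pads' length; the fingertips stand 19 mm ahead of it and the grasp point (between the pads) is the TCP; z points along the fingers, x is the direction in which the jaws open and shut, and the axes are right-handed (so a half turn about z gives the same grasp; the last joint's range is limited). The gripper opens to 85 mm and grips with 20 to 120 N. Pads are 22 mm wide; open, the fingers measure 114 mm over their backs; the gripper's body (76 mm by 85 mm) begins 54 mm behind the grasp point. The pads swing forward as they close: fully open they stand 13 mm farther back than shut.
Start: joints at [63.409, 21.807, 74.336, -0, 83.858, -12.336], TCP at [0.135, 0.533, 0.25] pointing down, gripper open.
Joint ranges: [-178.18, 178.18], [-50.72, 133.34], [12.68, 142.11], [-81.47, 261.47], [9.98, 163.14], [-165.26, 165.26]. Speed limits (degrees/s): [136.94, 136.94, 180, 180, 180, 180].

### API

Orientations are given as a 3x3 rotation matrix whose columns are the frame's x, y, z axes.
In Python, from rig import env, cams, order gives the robot as it stands.
- The arm moves only by the tool step_arm, never from a script. Its argument "steps" is a list of rows, each an object with "xyz": the shift along the tool's x, y, z normalised to -1 to 1, where 1 is 0.04 m, a list of three; "turn": the turn, a rotation vector about the tool's x, y, z normalised to -1 to 1, where 1 is 0.08 rad, a list of three; "gripper": the gripper command: -1 is shut, 1 is fully open, values between are in proportion. A call has 1 to 20 rows; each row shifts and turns the commanded pose from where the row before left it, along the tool's axes as they then stand; what a row does not reach is not made up. A row lasts 1/12 s, in which the tool goes at most 41.7 mm and 7.16 degrees, less where a joint would pass 70% of its speed; a pose out of reach is approached as far as the arm can. A call with a number of a shift or a turn outside -1 to 1 is refused whole. A call with a gripper value outside its range is refused whole. The fingers move at their own pace and stop on an object; "squeeze" is the grip in N (left out, the last holds). Time passes only in rows, so rows that do not move let the fingers close. It gives the time, the measured TCP pose, the force and the opening at its end, in the units of the state.
- env.observe(): the state, without advancing time (a new reading comes with each control period).
- cams.get_image(name): name is "side" or "top"; returns (picture, depth): 400x640x3 uint8, red, green, blue; 400x640 float32, m along the optical axis (not along the pixel's ray), 0 where there is no reading.
- cams.camera_info(name): a dict with "fx", "fy", "cx", "cy" (pixels), "extrinsics" (4x4, takes a point from camera to world coordinates). Camera axes: x right, y down, z forward; pixel columns grow to the right and rows downward; lengths in m; the calibration is good to about 2 mm. A picture is of the moment at which its call begins. camera_info takes no time and is no camera call.
- order.close_job(): hands the job in, once; it reports no verdict.
The state is a dict: "time_s": time; "q": joint angles; "qvel": joint speeds; "joint_efforts": joint torques, N m; "position": TCP position; "tool_rot": TCP orientation; "ft_force": force on the tool from outside, world axes, zero at the start; "wrist_torque": the same for the moment, N m; "grip_width": finger opening in m.
Only numpy, scipy, OpenCV 4.12 (cv2) and the standard library are available. Lean on these libraries where they do the work, as an engineer would, in place of code of your own. Each camera call takes 0.05 s, during which the arm holds its last target. There are 200 camera calls.

### The job

The beech box goes into the bench clamp next, so open the clamp fully: gently press down the red release paddle on the sliding jaw all the way until it stays down, then push the jaw gently back along its bar until it is fully home at the black end stop. Only press and push with the fingertips or the outside of the fingers, do not grip or lift anything, and leave the box, knight, bowl and lamp (and its button) alone.

Things in the scene. Friction and masses are not known exactly. Their poses are not given: they have to be found in the camera images.
- clamp: Fixed bench clamp. Base 350 x 84 x 16 mm, aluminium bar along it (top at z 26 mm, rack teeth to 31 mm). Origin: centre of base on the table; x: along the bar, the opening direction; z up. Blue fixed jaw at the -x end (66 mm high, face at x = -159 mm); black end stop at the +x end (42 mm high, face at x = 158 mm). At the start at least 75 mm are free between the jaws.
- jaw (a joint): Place of the blue sliding jaw along the bar, m: 0 most closed, 0.150 fully open at the end stop; grows along clamp +x. Starts at 0.03 to 0.085. Slides with about 2.5 N friction, stays where left. While the release is up the ratchet blocks opening (gives at most 12 mm, to the next tooth). The fingers must never bear on jaw, paddle or clamp with 60 N or more in sum.
- jaw_face (a point): Centre of the sliding jaw's cork face, 48 mm above the table, axes as the clamp's. The face looks along clamp -x; pushing it along clamp +x opens the jaw. Its plate is 64 mm wide, 12 mm thick, from 30 to 62 mm above the table. Behind it (+x) are two cheeks 46 mm high, 50 mm wide overall; the jaw is 118 mm long. The red paddle sits above the cheeks.
- release (a joint): Angle of the release paddle about its axle, rad: 0 = up, ratchet engaged; 0.35 = fully pressed on a firm stop, ratchet lifted free. It is stiff: takes about 5 N down on the paddle's middle and stays where it is left, so it needs pressing all the way. Pressed, the paddle is 14 mm lower and 8 mm further to clamp -x.
- release_pad (a point): Centre of the top of the red release paddle (34 mm along the bar, 30 mm wide, 5 mm thick), 72 mm above the table while up, 58 mm when pressed straight down. It travels with the jaw; while up it lies 41 mm behind the jaw's face (towards clamp +x). Its axle is 35 mm further along clamp +x.
- knight_mid (a point): Bystander: white porcelain chess knight, foot 42 mm across, 74 mm high, loose; point half-way up.
- bowl_mid (a point): Bystander: steel bowl of spare pawns, 116 mm across, 42 mm high, loose; point on its axis half-way up.
- box_mid (a point): Bystander: lidded beech box with sliding top, 90 x 180 x 55 mm, loose; point at its centre.
- lamp_mid (a point): Bystander: small aluminium lamp, base 90 mm across, 184 mm high, loose; point 90 mm above its base's centre.
- lamp_button (a joint): Travel of the black press button on the lamp's base, m: 0 up, 0.004 fully pressed. Not to be pressed.
Things that resemble listed ones, but are neither listed nor needed, are in the scene too. Of the things like the part that bears lamp_mid, leave any that is green or orange; of the rest the larger one is meant.

How it is judged:
By the outcome, as a careful person would: the job done as asked, in the order asked, and still so for the second after the job is handed in, with the robot touching nothing.
It also fails if it takes over 40 s, if anything falls off the work surface, if the arm or the gripper's body presses on something with over 40 N, if the wrist force passes 120 N, or if a joint passes its speed limit or range.

## Working session

There is one attempt and no reset: what is moved stays moved. The work goes in short steps, Python scripts to look and compute and a tool call to move; the robot and the scene stay as the last step left them, time stands still between calls to the robot, and variables do not carry over. Pictures are saved under pics/ and viewed, about 8 in all and at most 12, crops included, and the job is handed in when it is done.

Besides the shell and the picture viewer there is one more tool, called after "Emit:" by a JSON object that holds its "fn" and its "kwargs", one argument or row to a line. step_arm: Moves the arm, as the interface text tells. Scaled input: -1 to 1 covers 0.04 m each way for a shift and 0.08 rad each way for a turn. Its arguments: {"type":"object","properties":{"steps":{"type":"array"},"squeeze":{"type":"number"}},"required":["steps"]}

```bash
ls; mkdir -p pics; python3 - <<'E'
from rig import env,cams,order
import cv2,numpy as np
for n in("top","side"):
    p,d=cams.get_image(n);cv2.imwrite(f"pics/{n}0.png",p[:,:,::-1]);np.save(f"pics/{n}0.npy",d)
    i=cams.camera_info(n);print(n,{k:np.round(v,3).tolist() for k,v in i.items()})
print(env.observe())
E
```

```text
pics
top {'fx': 447.208, 'fy': 447.208, 'cx': 319.924, 'cy': 199.748, 'extrinsics': [[0.068, -0.976, 0.207, 0.309], [-0.998, -0.065, 0.019, 0.039], [-0.005, -0.208, -0.978, 1.483], [0.0, 0.0, 0.0, 1.0]]}
side {'fx': 371.066, 'fy': 371.066, 'cx': 322.781, 'cy': 197.584, 'extrinsics': [[0.832, -0.337, 0.441, 0.163], [-0.555, -0.492, 0.671, -0.572], [-0.009, -0.803, -0.596, 0.666], [0.0, 0.0, 0.0, 1.0]]}
{'time_s': 0.1, 'q': array([ 6.34086068e+01,  2.18381770e+01,  7.43804432e+01, -1.41142136e-03,
        8.38577624e+01, -1.23357973e+01]), 'qvel': array([ 0.02117905, -0.10384923, -0.19343427, -0.02314537, -0.06764331,
        0.00398258]), 'joint_efforts': array([ 5.64252739e-03, -4.49210036e+01, -2.31652075e+01, -2.31215103e-05,
        3.69539513e-03,  2.71339849e-05]), 'position': array([0.13533312, 0.53283903, 0.2497635 ]), 'tool_rot': array([[ 2.46245006e-01,  9.69207442e-01, -5.74838647e-04],
       [ 9.69206731e-01, -2.46245539e-01, -1.20307375e-03],
       [-1.30757949e-03, -2.60886583e-04, -9.99999111e-01]]), 'ft_force': array([ 0.11963157, -0.0462306 , -0.54314843]), 'wrist_torque': array([ 0.05807869, -0.00513175,  0.01645444]), 'grip_width': 0.0853399016157573}
```

View pics/top0.png

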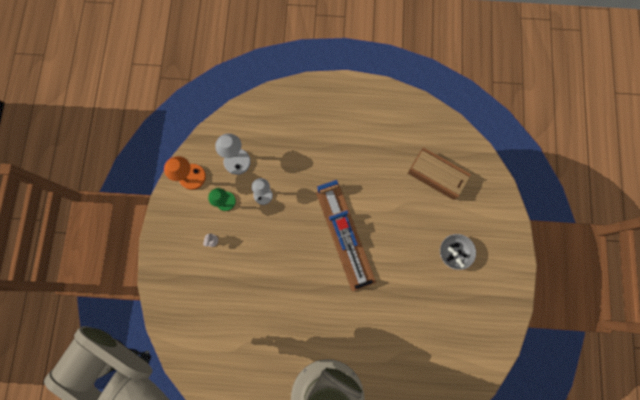

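View pics/side0.png

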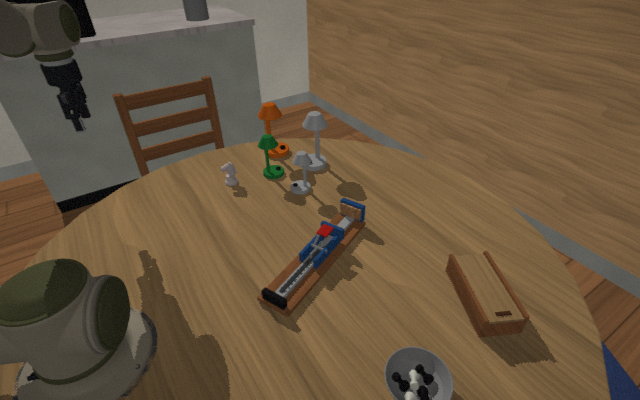

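The top view shows the clamp running from its fixed jaw at (329,187) to the black stop at (362,285), with the red paddle at (343,224). It opens towards the robot. The lamps at left are orange (185,170), green (220,200), large grey (232,152) and small grey (262,190). The large grey one is the listed lamp. All of them are well clear of the clamp, and so are the knight (211,240), bowl (458,252) and box (440,172).

```bash
cat > h.py <<'E'
from rig import env,cams,order
import cv2,numpy as np
def cloud(n,save=None):
    p,d=cams.get_image(n);i=cams.camera_info(n)
    if save: cv2.imwrite(save,p[:,:,::-1])
    v,u=np.mgrid[:400,:640]
    P=np.stack([(u-i["cx"])/i["fx"]*d,(v-i["cy"])/i["fy"]*d,d],-1)@i["extrinsics"][:3,:3].T+i["extrinsics"][:3,3]
    P[d==0]=np.nan
    return p,cv2.cvtColor(p,cv2.COLOR_RGB2HSV),P
E
python3 - <<'E'
from h import *
np.set_printoptions(precision=4,suppress=True)
for n,box in(("top",(175,300,300,385)),("side",(190,320,250,380))):
    p,h,P=cloud(n)
    roi=np.zeros((400,640),bool);roi[box[0]:box[1],box[2]:box[3]]=1
    H,S,V=[h[...,k] for k in range(3)]
    red=roi&((H<6)|(H>174))&(S>190)&(V>110)
    blue=roi&(H>100)&(H<125)&(S>120)
    c,l,st,ce=cv2.connectedComponentsWithStats(red.astype(np.uint8))
    for k in range(1,c):
        if st[k,4]>8: m=l==k;print(n,"red",st[k],np.nanmedian(P[m],0),np.nanmax(P[m],0),np.nanmin(P[m],0))
    c,l,st,ce=cv2.connectedComponentsWithStats(blue.astype(np.uint8))
    for k in range(1,c):
        if st[k,4]>15: m=l==k;print(n,"blue",st[k],np.nanmean(P[m],0),np.nanmax(P[m],0),np.nanmin(P[m],0))
    # everything above 10 mm in roi
    m=roi&(P[...,2]>.008)&(P[...,2]<.09)
    c,l,st,ce=cv2.connectedComponentsWithStats(m.astype(np.uint8));k=1+np.argmax(st[1:,4]);m=l==k
    r=cv2.minAreaRect(P[m][:,:2].astype(np.float32)*1000);print(n,"base",r,cv2.boxPoints(r).tolist())
    dark=m&(V<45);print("dark",np.nanmedian(P[dark],0),dark.sum())
    b=box;cv2.imwrite(f"pics/{n}c.png",cv2.resize(p[b[0]:b[1],b[2]:b[3],::-1],None,fx=4.5,fy=4.5,interpolation=2))
E
```

```text
top red [338 219   9  10  60] [ 0.5348 -0.0098  0.0728] [0.5499 0.0032 0.0785] [ 0.5202 -0.0232  0.0653]
top blue [318 181  19   9  53] [0.6597 0.0461 0.0663] [0.6746 0.0745 0.0745] [0.6438 0.0169 0.061 ]
top blue [330 212  17  25  86] [0.5475 0.0051 0.0539] [0.5752 0.0293 0.0687] [ 0.4981 -0.0223  0.0417]
top blue [349 228   8  17  40] [ 0.4974 -0.0474  0.047 ] [ 0.5261 -0.0343  0.0575] [ 0.4752 -0.0596  0.0405]
top blue [340 238   5  11  23] [ 0.4753 -0.014   0.0466] [ 0.491  -0.0072  0.0516] [ 0.4599 -0.0219  0.0418]
top base ((506.53021240234375, -21.918426513671875), (355.8038024902344, 86.62955474853516), 23.9180965423584) [[326.3443603515625, -54.45008850097656], [361.466552734375, -133.64041137695312], [686.716064453125, 10.613235473632812], [651.5938720703125, 89.80355834960938]]
dark [ 0.3511 -0.0916  0.042 ] 42
side red [317 224  16  13 116] [ 0.5334 -0.0139  0.0712] [0.5516 0.0058 0.0751] [ 0.5157 -0.0303  0.0665]
side blue [341 198  24  24 136] [0.661  0.032  0.0581] [0.6769 0.0707 0.0688] [0.6403 0.0076 0.0181]
side blue [313 221  31  47 426] [ 0.5324 -0.035   0.0422] [0.5805 0.0264 0.0632] [ 0.4704 -0.0662  0.0193]
side blue [300 236  17  26 144] [ 0.4773 -0.0188  0.0377] [0.5192 0.003  0.0477] [ 0.4552 -0.0288  0.0215]
side blue [317 236   7   9  27] [0.5297 0.0021 0.0305] [0.5436 0.0087 0.0418] [ 0.5169 -0.0044  0.0219]
side base ((503.1739501953125, -26.020523071289062), (357.0907897949219, 85.48374938964844), 23.601892471313477) [[322.45098876953125, -58.33990478515625], [356.67694091796875, -136.6728973388672], [683.8969116210938, 6.298858642578125], [649.6709594726562, 84.63185119628906]]
dark [ 0.3523 -0.0917  0.0326] 370
```

View pics/sidec.png

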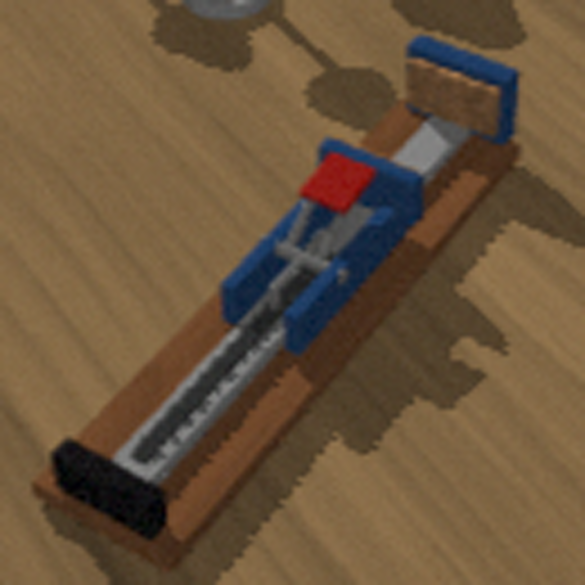

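The clamp centre is at about (0.505, -0.024), with its opening direction at (-0.915, -0.403). The paddle is at (0.534, -0.012, 0.072), on the bar's centre line. That puts the jaw face at clamp x ≈ -72 mm, or about 0.038 m on the jaw joint, leaving about 112 mm to push. I'll go above the paddle and shut the gripper.

Emit:
{"fn": "step_arm", "kwargs": {
  "steps": [
    {"xyz":[-0.54,0.65,0],"turn":[0,0,0],"gripper":-1},
    {"xyz":[-0.54,0.65,0],"turn":[0,0,0],"gripper":-1},
    {"xyz":[-0.54,0.65,0],"turn":[0,0,0],"gripper":-1},
    {"xyz":[-0.54,0.65,0],"turn":[0,0,0],"gripper":-1},
    {"xyz":[-0.54,0.65,0],"turn":[0,0,0],"gripper":-1},
    {"xyz":[-0.54,0.65,0],"turn":[0,0,0],"gripper":-1},
    {"xyz":[-0.54,0.65,0],"turn":[0,0,0],"gripper":-1},
    {"xyz":[-0.54,0.65,0],"turn":[0,0,0],"gripper":-1},
    {"xyz":[-0.54,0.65,0],"turn":[0,0,0],"gripper":-1},
    {"xyz":[-0.54,0.65,0],"turn":[0,0,0],"gripper":-1},
    {"xyz":[-0.54,0.65,0],"turn":[0,0,0],"gripper":-1},
    {"xyz":[-0.54,0.65,0],"turn":[0,0,0],"gripper":-1},
    {"xyz":[-0.54,0.65,0],"turn":[0,0,0],"gripper":-1},
    {"xyz":[-0.54,0.65,0],"turn":[0,0,0],"gripper":-1},
    {"xyz":[-0.54,0.65,0],"turn":[0,0,0],"gripper":-1},
    {"xyz":[-0.54,0.65,0],"turn":[0,0,0],"gripper":-1},
    {"xyz":[-0.54,0.65,0],"turn":[0,0,0],"gripper":-1},
    {"xyz":[-0.54,0.65,0],"turn":[0,0,0],"gripper":-1},
    {"xyz":[-0.54,0.65,0],"turn":[0,0,0],"gripper":-1},
    {"xyz":[-0.54,0.65,0],"turn":[0,0,0],"gripper":-1}
  ]
}}

```text
time_s: 1.87
position: [0.5337, -0.0153, 0.2502]
tool_rot: [[0.246, 0.969, -0.0], [0.969, -0.246, 0.0], [0.0, -0.0, -1.0]]
ft_force: [0.0, 0.3, -0.1]
grip_width: 0.0001
```

Emit:
{"fn": "step_arm", "kwargs": {
  "steps": [
    {"xyz":[0,0,0.3],"turn":[0,0,-0.92],"gripper":-1},
    {"xyz":[0,0,0.3],"turn":[0,0,-0.92],"gripper":-1},
    {"xyz":[0,0,0.3],"turn":[0,0,-0.92],"gripper":-1},
    {"xyz":[0,0,0.3],"turn":[0,0,-0.92],"gripper":-1},
    {"xyz":[0,0,0.3],"turn":[0,0,-0.92],"gripper":-1},
    {"xyz":[0,0,0.3],"turn":[0,0,-0.92],"gripper":-1},
    {"xyz":[0,0,0.3],"turn":[0,0,-0.92],"gripper":-1},
    {"xyz":[0,0,0.3],"turn":[0,0,-0.92],"gripper":-1},
    {"xyz":[0,0,0.3],"turn":[0,0,-0.92],"gripper":-1},
    {"xyz":[0,0,0],"turn":[0,0,0],"gripper":-1},
    {"xyz":[0,0,0],"turn":[0,0,0],"gripper":-1}
  ]
}}

```text
time_s: 2.78
position: [0.5329, -0.0137, 0.1421]
tool_rot: [[-0.4, 0.917, -0.001], [0.917, 0.4, 0.0], [0.001, -0.001, -1.0]]
ft_force: [0.7, -0.0, 0.2]
grip_width: -0.0002
```

```bash
python3 - <<'E'
from h import *
o=env.observe();print(o)
p,h,P=cloud("side")
b=(120,320,230,430);cv2.imwrite("pics/s2.png",cv2.resize(p[b[0]:b[1],b[2]:b[3],::-1],None,fx=3,fy=3,interpolation=2))
H,S,V=[h[...,k] for k in range(3)]
red=((H<6)|(H>174))&(S>190)&(V>110);red[:210]=0;red[250:]=0
print(np.nanmedian(P[red],0),red.sum())
E
```

```text
{'time_s': 2.7833, 'q': array([-1.42019698e+01,  2.62026720e+01,  8.66927164e+01, -3.91456530e-03,
        6.71686462e+01, -1.27774212e+02]), 'qvel': array([-0.06655881, -1.00422743, -1.36312444,  0.06534421,  0.29072834,
        0.73422432]), 'joint_efforts': array([-2.93869840e-02, -4.39155543e+01, -1.86481923e+01, -2.01951741e-03,
       -7.79733108e-02, -2.57972572e-01]), 'position': array([ 0.53291109, -0.01367784,  0.14214257]), 'tool_rot': array([[-3.99929017e-01,  9.16545456e-01, -1.09890440e-03],
       [ 9.16545895e-01,  3.99929464e-01,  2.13151472e-04],
       [ 6.34847263e-04, -9.21950863e-04, -9.99999373e-01]]), 'ft_force': array([ 0.67027305, -0.03578528,  0.23370816]), 'wrist_torque': array([ 0.00540143,  0.01313998, -0.02433307]), 'grip_width': -0.0001625835412553159}
[ 0.53317304 -0.01401531  0.07127622] 118
```

View pics/s2.png

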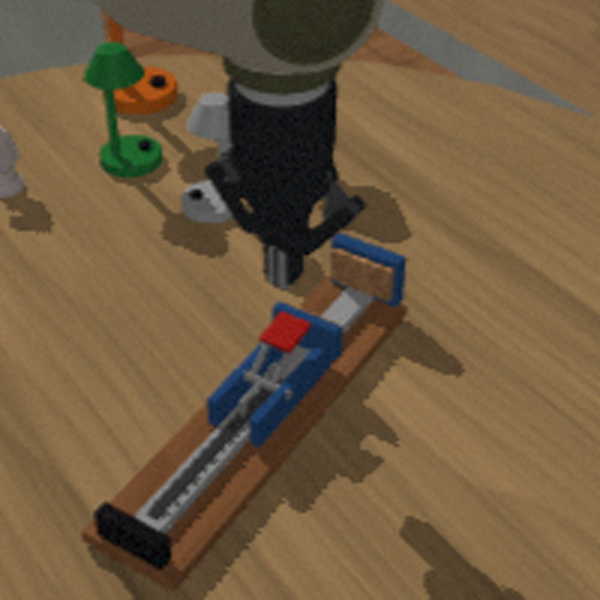

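The shut fingers are above the paddle. The side-view crop shows the paddle at (285,330) and the fingertips just above it. Now I'll come down.

Emit:
{"fn": "step_arm", "kwargs": {
  "steps": [
    {"xyz":[0,0,0.2],"turn":[0,0,0],"gripper":-1},
    {"xyz":[0,0,0.2],"turn":[0,0,0],"gripper":-1},
    {"xyz":[0,0,0.2],"turn":[0,0,0],"gripper":-1},
    {"xyz":[0,0,0.2],"turn":[0,0,0],"gripper":-1},
    {"xyz":[0,0,0.2],"turn":[0,0,0],"gripper":-1},
    {"xyz":[0,0,0.1],"turn":[0,0,0],"gripper":-1},
    {"xyz":[0,0,0],"turn":[0,0,0],"gripper":-1},
    {"xyz":[0,0,0],"turn":[0,0,0],"gripper":-1}
  ]
}}

```text
time_s: 3.5
position: [0.533, -0.0137, 0.0982]
tool_rot: [[-0.402, 0.916, -0.0], [0.916, 0.402, 0.0], [0.0, -0.0, -1.0]]
ft_force: [0.1, 0.0, 0.4]
grip_width: 0.0001
```

Emit:
{"fn": "step_arm", "kwargs": {
  "steps": [
    {"xyz":[0,0,0.05],"turn":[0,0,0],"gripper":-1},
    {"xyz":[0,0,0.05],"turn":[0,0,0],"gripper":-1},
    {"xyz":[0,0,0.05],"turn":[0,0,0],"gripper":-1},
    {"xyz":[0,0,0.05],"turn":[0,0,0],"gripper":-1},
    {"xyz":[0,0,0.05],"turn":[0,0,0],"gripper":-1},
    {"xyz":[0,0,0],"turn":[0,0,0],"gripper":-1}
  ]
}}

```text
time_s: 4.0
position: [0.5337, -0.0136, 0.0886]
tool_rot: [[-0.402, 0.916, 0.002], [0.916, 0.402, 0.0], [-0.001, 0.002, -1.0]]
ft_force: [1.3, 1.5, 2.5]
grip_width: 0.0003
```

Contact is at the height I expected. I'll keep pressing with small steps, following slightly towards clamp -x (tool +y).

Emit:
{"fn": "step_arm", "kwargs": {
  "steps": [
    {"xyz":[0,0.02,0.04],"turn":[0,0,0],"gripper":-1},
    {"xyz":[0,0.02,0.04],"turn":[0,0,0],"gripper":-1},
    {"xyz":[0,0.02,0.04],"turn":[0,0,0],"gripper":-1},
    {"xyz":[0,0.02,0.04],"turn":[0,0,0],"gripper":-1},
    {"xyz":[0,0,0],"turn":[0,0,0],"gripper":-1}
  ]
}}

```text
time_s: 4.42
position: [0.5366, -0.0123, 0.0823]
tool_rot: [[-0.402, 0.916, 0.002], [0.916, 0.402, -0.0], [-0.001, 0.002, -1.0]]
ft_force: [2.3, 2.3, 4.4]
grip_width: 0.0003
```

Emit:
{"fn": "step_arm", "kwargs": {
  "steps": [
    {"xyz":[0,0.02,0.03],"turn":[0,0,0],"gripper":-1},
    {"xyz":[0,0.02,0.03],"turn":[0,0,0],"gripper":-1},
    {"xyz":[0,0,0.03],"turn":[0,0,0],"gripper":-1},
    {"xyz":[0,0,0],"turn":[0,0,0],"gripper":-1}
  ]
}}

```text
time_s: 4.75
position: [0.5381, -0.0117, 0.0789]
tool_rot: [[-0.402, 0.916, 0.002], [0.916, 0.402, -0.0], [-0.001, 0.002, -1.0]]
ft_force: [2.1, 2.8, 6.5]
grip_width: -0.0
```

Emit:
{"fn": "step_arm", "kwargs": {
  "steps": [
    {"xyz":[0,0,0.03],"turn":[0,0,0],"gripper":-1},
    {"xyz":[0,0,0.03],"turn":[0,0,0],"gripper":-1},
    {"xyz":[0,0,0],"turn":[0,0,0],"gripper":-1}
  ]
}}

```text
time_s: 5.0
position: [0.5384, -0.0117, 0.0782]
tool_rot: [[-0.402, 0.916, 0.004], [0.916, 0.402, -0.001], [-0.002, 0.003, -1.0]]
ft_force: [-2.5, 3.3, 22.8]
grip_width: -0.0002
```

Emit:
{"fn": "step_arm", "kwargs": {
  "steps": [
    {"xyz":[0,0,0.02],"turn":[0,0,0],"gripper":-1},
    {"xyz":[0,0,0],"turn":[0,0,0],"gripper":-1}
  ]
}}

```text
time_s: 5.17
position: [0.5386, -0.0116, 0.0781]
tool_rot: [[-0.402, 0.916, 0.005], [0.916, 0.402, -0.001], [-0.003, 0.004, -1.0]]
ft_force: [-3.9, 4.2, 29.2]
grip_width: 0.0
```

It's on the firm stop at 29 N and 14 mm down. I'll lift off, look, and move towards the gap.

Emit:
{"fn": "step_arm", "kwargs": {
  "steps": [
    {"xyz":[0,0,-0.1],"turn":[0,0,0],"gripper":-1},
    {"xyz":[0,0,-0.3],"turn":[0,0,0],"gripper":-1},
    {"xyz":[0,0,-0.4],"turn":[0,0,0],"gripper":-1},
    {"xyz":[0,0,-0.4],"turn":[0,0,0],"gripper":-1},
    {"xyz":[0,0.3,0],"turn":[0,0,0],"gripper":-1},
    {"xyz":[0,0.3,0],"turn":[0,0,0],"gripper":-1},
    {"xyz":[0,0.3,0],"turn":[0,0,0],"gripper":-1},
    {"xyz":[0,0.3,0],"turn":[0,0,0],"gripper":-1},
    {"xyz":[0,0.3,0],"turn":[0,0,0],"gripper":-1},
    {"xyz":[0,0.3,0],"turn":[0,0,0],"gripper":-1},
    {"xyz":[0,0,0],"turn":[0,0,0],"gripper":-1},
    {"xyz":[0,0,0],"turn":[0,0,0],"gripper":-1}
  ]
}}

```text
time_s: 6.17
position: [0.603, 0.0172, 0.1224]
tool_rot: [[-0.402, 0.915, -0.002], [0.915, 0.402, -0.0], [0.001, -0.002, -1.0]]
ft_force: [-0.5, 0.7, -1.0]
grip_width: -0.0002
```

```bash
cat >> h.py <<'E'
def look(save):
    c=np.array([.505,-.024]);ax=np.array([-.915,-.403])
    p,h,P=cloud("side")
    b=(150,310,240,390);cv2.imwrite(save,cv2.resize(p[b[0]:b[1],b[2]:b[3],::-1],None,fx=3.5,fy=3.5,interpolation=2))
    H,S,V=[h[...,k] for k in range(3)]
    roi=np.zeros(H.shape,bool);roi[190:320,250:380]=1
    X=(P[...,:2]-c)@ax
    red=roi&((H<6)|(H>174))&(S>170)&(V>60)&(P[...,2]>.045)
    blue=roi&(H>100)&(H<125)&(S>120)&(X>-.13)&(P[...,2]>.02)
    print("red",np.nanmedian(P[red],0),"clampx",np.nanmedian(X[red]),red.sum(),"blue x range",np.percentile(X[blue],[1,99]))
    o=env.observe();t=o["position"];d=t[:2]-c
    print("t",o["time_s"],"tcp",t,"clamp xy",d@ax,d@np.array([-ax[1],ax[0]]),o["ft_force"])
E
python3 -c "
from h import *
look('pics/s3.png')"
```

```text
red [ 0.53729947 -0.0133126   0.05830294] clampx -0.034677414955380015 93 blue x range [-0.06416668  0.04923414]
t 6.2167 tcp [0.60267848 0.01702856 0.12260027] clamp xy -0.10591032112926188 0.001823300528275292 [ 0.49711744  1.34674989 -0.36556311]
```

View pics/s3.png

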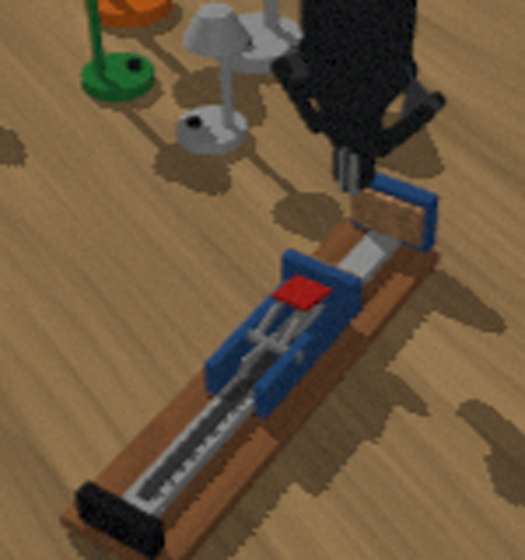

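The paddle top reads 58 mm, so it's latched down, and the shut fingers are over the gap. I'll go down between the jaws to about 43 mm tip height, then approach the cork face.

Emit:
{"fn": "step_arm", "kwargs": {
  "steps": [
    {"xyz":[0,0,0.25],"turn":[0,0,0],"gripper":-1},
    {"xyz":[0,0,0.25],"turn":[0,0,0],"gripper":-1},
    {"xyz":[0,0,0.25],"turn":[0,0,0],"gripper":-1},
    {"xyz":[0,0,0.25],"turn":[0,0,0],"gripper":-1},
    {"xyz":[0,0,0.25],"turn":[0,0,0],"gripper":-1},
    {"xyz":[0,0,0.25],"turn":[0,0,0],"gripper":-1},
    {"xyz":[0,0,0],"turn":[0,0,0],"gripper":-1},
    {"xyz":[0,-0.1,0],"turn":[0,0,0],"gripper":-1},
    {"xyz":[0,-0.1,0],"turn":[0,0,0],"gripper":-1},
    {"xyz":[0,-0.1,0],"turn":[0,0,0],"gripper":-1},
    {"xyz":[0,-0.1,0],"turn":[0,0,0],"gripper":-1}
  ]
}}

```text
time_s: 7.13
position: [0.5885, 0.0105, 0.0637]
tool_rot: [[-0.402, 0.916, 0.001], [0.916, 0.402, -0.0], [-0.001, 0.001, -1.0]]
ft_force: [-0.3, 0.1, -0.2]
grip_width: -0.0
```

Emit:
{"fn": "step_arm", "kwargs": {
  "steps": [
    {"xyz":[0,-0.08,0],"turn":[0,0,0],"gripper":-1},
    {"xyz":[0,-0.08,0],"turn":[0,0,0],"gripper":-1},
    {"xyz":[0,-0.08,0],"turn":[0,0,0],"gripper":-1},
    {"xyz":[0,-0.08,0],"turn":[0,0,0],"gripper":-1},
    {"xyz":[0,-0.08,0],"turn":[0,0,0],"gripper":-1},
    {"xyz":[0,-0.08,0],"turn":[0,0,0],"gripper":-1}
  ]
}}

```text
time_s: 7.63
position: [0.5713, 0.003, 0.0634]
tool_rot: [[-0.402, 0.916, 0.001], [0.916, 0.402, 0.0], [-0.0, 0.001, -1.0]]
ft_force: [2.5, 2.0, 1.7]
grip_width: -0.0001
```

Contact is at about 3 N, and the jaw is sliding as expected. I'll push on steadily.

Emit:
{"fn": "step_arm", "kwargs": {
  "steps": [
    {"xyz":[0,-0.1,0],"turn":[0,0,0],"gripper":-1},
    {"xyz":[0,-0.1,0],"turn":[0,0,0],"gripper":-1},
    {"xyz":[0,-0.1,0],"turn":[0,0,0],"gripper":-1},
    {"xyz":[0,-0.1,0],"turn":[0,0,0],"gripper":-1},
    {"xyz":[0,-0.1,0],"turn":[0,0,0],"gripper":-1}
  ]
}}

```text
time_s: 8.05
position: [0.5525, -0.0052, 0.0632]
tool_rot: [[-0.402, 0.916, 0.0], [0.916, 0.402, -0.0], [-0.0, 0.0, -1.0]]
ft_force: [2.4, 2.0, 2.3]
grip_width: -0.0
```

Emit:
{"fn": "step_arm", "kwargs": {
  "steps": [
    {"xyz":[0,-0.1,0],"turn":[0,0,0],"gripper":-1},
    {"xyz":[0,-0.1,0],"turn":[0,0,0],"gripper":-1},
    {"xyz":[0,-0.1,0],"turn":[0,0,0],"gripper":-1},
    {"xyz":[0,-0.1,0],"turn":[0,0,0],"gripper":-1},
    {"xyz":[0,-0.1,0],"turn":[0,0,0],"gripper":-1},
    {"xyz":[0,-0.1,0],"turn":[0,0,0],"gripper":-1},
    {"xyz":[0,-0.1,0],"turn":[0,0,0],"gripper":-1},
    {"xyz":[0,-0.1,0],"turn":[0,0,0],"gripper":-1},
    {"xyz":[0,-0.1,0],"turn":[0,0,0],"gripper":-1},
    {"xyz":[0,-0.1,0],"turn":[0,0,0],"gripper":-1},
    {"xyz":[0,-0.1,0],"turn":[0,0,0],"gripper":-1},
    {"xyz":[0,-0.1,0],"turn":[0,0,0],"gripper":-1},
    {"xyz":[0,-0.1,0],"turn":[0,0,0],"gripper":-1},
    {"xyz":[0,-0.1,0],"turn":[0,0,0],"gripper":-1},
    {"xyz":[0,-0.1,0],"turn":[0,0,0],"gripper":-1},
    {"xyz":[0,0,0],"turn":[0,0,0],"gripper":-1}
  ]
}}

```text
time_s: 9.38
position: [0.497, -0.0294, 0.063]
tool_rot: [[-0.402, 0.916, -0.001], [0.916, 0.402, -0.0], [0.0, -0.001, -1.0]]
ft_force: [0.5, -0.6, 0.2]
grip_width: -0.0003
```

```bash
python3 -c "
from h import *
look('pics/s4.png')"
```

```text
red [ 0.45374252 -0.04930395  0.05795727] clampx 0.05720101944999376 124 blue x range [0.02684653 0.1405006 ]
t 9.4333 tcp [ 0.49717532 -0.02938748  0.06294699] clamp xy 0.009330742062881175 0.0017761990940479227 [-0.17529592  0.21468741 -0.31636576]
```

The jaw is about 15–18 mm from the stop. I'll slow down for the last part.

Emit:
{"fn": "step_arm", "kwargs": {
  "steps": [
    {"xyz":[0,-0.06,0],"turn":[0,0,0],"gripper":-1},
    {"xyz":[0,-0.06,0],"turn":[0,0,0],"gripper":-1},
    {"xyz":[0,-0.06,0],"turn":[0,0,0],"gripper":-1},
    {"xyz":[0,-0.06,0],"turn":[0,0,0],"gripper":-1},
    {"xyz":[0,-0.05,0],"turn":[0,0,0],"gripper":-1},
    {"xyz":[0,-0.04,0],"turn":[0,0,0],"gripper":-1}
  ]
}}

```text
time_s: 9.93
position: [0.4855, -0.0345, 0.063]
tool_rot: [[-0.402, 0.916, -0.0], [0.916, 0.402, 0.0], [0.0, -0.0, -1.0]]
ft_force: [1.7, 1.2, -1.9]
grip_width: 0.0004
```

Emit:
{"fn": "step_arm", "kwargs": {
  "steps": [
    {"xyz":[0,-0.03,0],"turn":[0,0,0],"gripper":-1},
    {"xyz":[0,-0.03,0],"turn":[0,0,0],"gripper":-1},
    {"xyz":[0,-0.03,0],"turn":[0,0,0],"gripper":-1}
  ]
}}

```text
time_s: 10.18
position: [0.4824, -0.0359, 0.0631]
tool_rot: [[-0.402, 0.916, -0.0], [0.916, 0.402, 0.0], [0.0, -0.0, -1.0]]
ft_force: [2.3, 1.2, -2.0]
grip_width: -0.0
```

Emit:
{"fn": "step_arm", "kwargs": {
  "steps": [
    {"xyz":[0,-0.03,0],"turn":[0,0,0],"gripper":-1},
    {"xyz":[0,-0.03,0],"turn":[0,0,0],"gripper":-1}
  ]
}}

```text
time_s: 10.35
position: [0.4802, -0.0369, 0.0631]
tool_rot: [[-0.402, 0.916, 0.0], [0.916, 0.402, -0.0], [-0.0, 0.0, -1.0]]
ft_force: [2.6, 1.0, -2.2]
grip_width: 0.0002
```

Emit:
{"fn": "step_arm", "kwargs": {
  "steps": [
    {"xyz":[0,-0.03,0],"turn":[0,0,0],"gripper":-1},
    {"xyz":[0,-0.03,0],"turn":[0,0,0],"gripper":-1}
  ]
}}

```text
time_s: 10.52
position: [0.478, -0.0378, 0.0631]
tool_rot: [[-0.402, 0.916, -0.0], [0.916, 0.402, -0.0], [-0.0, -0.0, -1.0]]
ft_force: [1.8, 1.8, -2.8]
grip_width: -0.0001
```

Emit:
{"fn": "step_arm", "kwargs": {
  "steps": [
    {"xyz":[0,-0.03,0],"turn":[0,0,0],"gripper":-1},
    {"xyz":[0,0,0],"turn":[0,0,0],"gripper":-1}
  ]
}}

```text
time_s: 10.68
position: [0.4767, -0.0384, 0.0632]
tool_rot: [[-0.402, 0.916, -0.0], [0.916, 0.402, -0.0], [0.0, -0.0, -1.0]]
ft_force: [0.6, -0.3, -0.7]
grip_width: 0.0002
```

Emit:
{"fn": "step_arm", "kwargs": {
  "steps": [
    {"xyz":[0,-0.03,0],"turn":[0,0,0],"gripper":-1},
    {"xyz":[0,0,0],"turn":[0,0,0],"gripper":-1}
  ]
}}

```text
time_s: 10.85
position: [0.476, -0.0387, 0.0632]
tool_rot: [[-0.402, 0.916, 0.001], [0.916, 0.402, 0.0], [-0.0, 0.001, -1.0]]
ft_force: [2.2, 1.7, -0.9]
grip_width: 0.0003
```

Emit:
{"fn": "step_arm", "kwargs": {
  "steps": [
    {"xyz":[0,-0.03,0],"turn":[0,0,0],"gripper":-1},
    {"xyz":[0,-0.03,0],"turn":[0,0,0],"gripper":-1}
  ]
}}

```text
time_s: 11.02
position: [0.4758, -0.039, 0.0634]
tool_rot: [[-0.401, 0.916, 0.006], [0.916, 0.401, 0.002], [-0.001, 0.006, -1.0]]
ft_force: [18.4, 14.8, -9.3]
grip_width: 0.0004
```

Emit:
{"fn": "step_arm", "kwargs": {
  "steps": [
    {"xyz":[0,-0.03,0],"turn":[0,0,0],"gripper":-1},
    {"xyz":[0,0,0],"turn":[0,0,0],"gripper":-1}
  ]
}}

```text
time_s: 11.18
position: [0.4758, -0.0391, 0.0634]
tool_rot: [[-0.4, 0.916, 0.008], [0.916, 0.4, 0.002], [-0.001, 0.009, -1.0]]
ft_force: [17.4, 15.6, -9.6]
grip_width: 0.0
```

It's firmly against the stop, at about 25 N with no more travel. I'll back away along the bar, then go up.

Emit:
{"fn": "step_arm", "kwargs": {
  "steps": [
    {"xyz":[0,0.1,0],"turn":[0,0,0],"gripper":-1},
    {"xyz":[0,0.2,0],"turn":[0,0,0],"gripper":-1},
    {"xyz":[0,0.3,0],"turn":[0,0,0],"gripper":-1},
    {"xyz":[0,0.3,0],"turn":[0,0,0],"gripper":-1},
    {"xyz":[0,0,0],"turn":[0,0,0],"gripper":-1},
    {"xyz":[0,0,-0.5],"turn":[0,0,0],"gripper":-1},
    {"xyz":[0,0,-0.5],"turn":[0,0,0],"gripper":-1},
    {"xyz":[0,0,-0.5],"turn":[0,0,0],"gripper":-1},
    {"xyz":[0,0,-0.5],"turn":[0,0,0],"gripper":-1},
    {"xyz":[0,0,-0.5],"turn":[0,0,0],"gripper":-1},
    {"xyz":[0,0,-0.5],"turn":[0,0,0],"gripper":-1},
    {"xyz":[0,0,0],"turn":[0,0,0],"gripper":-1},
    {"xyz":[0,0,0],"turn":[0,0,0],"gripper":-1}
  ]
}}

```text
time_s: 12.27
position: [0.5052, -0.026, 0.1835]
tool_rot: [[-0.402, 0.916, 0.001], [0.916, 0.402, -0.001], [-0.001, 0.0, -1.0]]
ft_force: [0.0, 0.4, -0.3]
grip_width: -0.0003
```

```bash
python3 -c "
from h import *
look('pics/s5.png')"
```

```text
red [ 0.43273111 -0.05876373  0.05802206] clampx 0.08047974513446624 132 blue x range [0.0491723 0.1675798]
t 12.3167 tcp [ 0.50489622 -0.02582612  0.1825911 ] clamp xy 0.0008308842054271559 0.0016290789058122463 [-0.31159677 -0.25639304 -0.71402433]
```

View pics/s5.png

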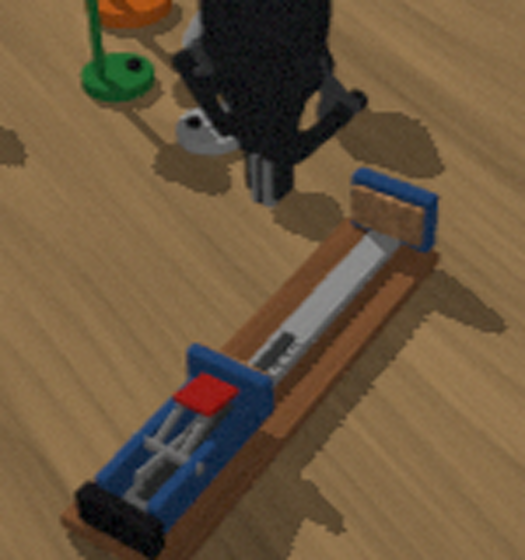

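The last picture shows the jaw's cheeks against the black stop near (120,500), the paddle down at 58 mm, and the fingers clear.

```bash
python3 -c "
from rig import order
print(order.close_job())"
```

```text
the job is handed in; nothing more can be done
None
```

The clamp is fully open and the job is handed in, at about 12.3 s on the robot's clock.

- **Release:** I pressed the red paddle down with the shut fingertips onto its firm stop, at about 29 N. Its top went from about 72 mm to 58 mm above the table. It stayed there after I lifted off and still read 58 mm at the end.
- **Jaw:** I pushed the cork face back along the bar with the side of the fingers, at about 3 N while it slid. It stopped against the black end stop, where the force rose to about 25 N with no further travel. The last picture shows the jaw against the stop.
- **Clearance:** The fingers ended well above the clamp, with the wrist force near zero. My path stayed clear of the box, knight, bowl and lamps, and I felt no other contact. I did not measure their positions again at the end.
- **Disagreement:** In the last camera measurement the jaw's far end came out at 168 mm along the clamp, about 10 mm past the stop face at 158 mm. I put this down to edge readings and a rough estimate of the clamp's centre. I relied on the contact force and the picture instead.

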